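Unmould the cast knobs and screw them up in the canister

TASK

Lift every green cast knob out of the aluminium mould and put it in the blue canister. Then close the canister with the orange cap: set it on the neck, turn it back anticlockwise until it drops into the thread, and screw it clockwise until it is fully home. Leave the other things on the bench where they are.

Things in the scene. Friction and masses are not known exactly. Their poses are not given: they have to be found in the camera images.
- mould: open aluminium casting mould fixed to the bench, 112 (x) x 170 (y) x 22 mm high, origin at the centre of its underside. Six square blind cavities, 27 wide, 11 deep, open upward, at (x, y) = (-27,-52), (-27,0), (-27,52), (27,-52), (27,0), (27,52) mm; two brass pins, 10 mm thick, stand 5 mm above its top at (45,-74) and (45,74).
- canister_mouth (a point): centre of the round open mouth of the blue canister, in the plane of its rim, 85 mm above the bench; z up. Mouth 68 mm inside, neck 76 mm outside, 86 mm over the thread; inner floor 70 mm below the rim.
- canister: blue canister on a plywood base 122x122x10 mm, fixed to the bench; origin at the centre of the base's underside. Round its neck stand three thread ridges, their tops 3.5 mm below the rim, with a gap after each and an upright stop, level with the rim, at each ridge's clockwise end.
- cap: loose orange screw cap, 98 mm across, 0.1 kg, flat top at 27.5 mm. Origin at the centre of the skirt's lower edge, z up. Three lugs, 120 degrees apart, are hidden in the skirt (bore 92.4 mm); how they stand to the thread is not told. Set on the neck it mostly stands on ridges or stops, origin 2 to 6 mm below the rim, and jams if turned clockwise.
- cap_grip (a point): top centre of the cap's grip bar, 47.5 mm above the cap's origin; bar 56 mm long (x), 16 wide (y), 20 high. Turned anticlockwise (at most 95 degrees) the cap drops 11 mm if let down or lightly pressed, its origin then about 17 mm below the rim. From there it screws clockwise 65 to 100 degrees to a stop, sinking 4.6 mm more: home is about 21.8 mm below the rim.
- knob_1: green cast drawer knob (some starts have fewer than six): square head 24x24x10 mm, and a round stem 11 mm thick and 21 mm long, round-ended, rising from the middle of the head. Origin at the centre of the head's outer face, z along the stem (31 mm overall), 16 g. At the start it lies head down in a mould cavity, origin 11 mm above the bench, the stem standing 20 mm above the mould's top.
- knob_2: green cast drawer knob (some starts have fewer than six): square head 24x24x10 mm, and a round stem 11 mm thick and 21 mm long, round-ended, rising from the middle of the head. Origin at the centre of the head's outer face, z along the stem (31 mm overall), 16 g. At the start it lies head down in a mould cavity, origin 11 mm above the bench, the stem standing 20 mm above the mould's top.
- knob_3: green cast drawer knob (some starts have fewer than six): square head 24x24x10 mm, and a round stem 11 mm thick and 21 mm long, round-ended, rising from the middle of the head. Origin at the centre of the head's outer face, z along the stem (31 mm overall), 16 g. At the start it lies head down in a mould cavity, origin 11 mm above the bench, the stem standing 20 mm above the mould's top.
- knob_4: green cast drawer knob (some starts have fewer than six): square head 24x24x10 mm, and a round stem 11 mm thick and 21 mm long, round-ended, rising from the middle of the head. Origin at the centre of the head's outer face, z along the stem (31 mm overall), 16 g. At the start it lies head down in a mould cavity, origin 11 mm above the bench, the stem standing 20 mm above the mould's top.
- knob_5: green cast drawer knob (some starts have fewer than six): square head 24x24x10 mm, and a round stem 11 mm thick and 21 mm long, round-ended, rising from the middle of the head. Origin at the centre of the head's outer face, z along the stem (31 mm overall), 16 g. At the start it lies head down in a mould cavity, origin 11 mm above the bench, the stem standing 20 mm above the mould's top.
- knob_6: green cast drawer knob (some starts have fewer than six): square head 24x24x10 mm, and a round stem 11 mm thick and 21 mm long, round-ended, rising from the middle of the head. Origin at the centre of the head's outer face, z along the stem (31 mm overall), 16 g. At the start it lies head down in a mould cavity, origin 11 mm above the bench, the stem standing 20 mm above the mould's top.
- sanding_block: brown cork sanding block, 69x112x30 mm, a bystander; origin at the centre of its underside
- tape_measure: yellow tape measure, 36x78x64 mm, a bystander; origin at the centre of its underside
- electrical_tape: roll of black tape, 59 x 57 x 19 mm, a bystander; origin at the centre of its underside

How it is judged:
By the outcome, as a careful person would: the job done as asked, in the order asked, and still so for the second after the job is handed in, with the robot touching nothing.
Of knob_1, knob_2, knob_3, knob_4, knob_5, knob_6 only 4 to 6 are there at a start; the rules pass over those that are not, and their reading is None.
At some moment in a run one of cap may be knocked a few centimetres aside while the robot is not near it.
Once in a run the grip may slacken for a moment while it holds something.
It also fails if it takes over 210 s, if anything falls off the work surface, if the arm or the gripper's body presses on something with over 40 N, if the wrist force passes 120 N, or if a joint passes its speed limit or range.

ROBOT

A 6-joint arm with a two-finger parallel gripper is mounted at the origin on a cart in front of the work surface, level with it; the furniture and walls round the work are solid. World frame = base frame: x ahead of the robot, y to its left, z up, the work surface at z = 0. Lengths are in m, angles in rad, forces in N, time in s.
With the tool pointing down it reaches from about 0.35 to 1 m from the base axis. Payload 7.1 kg.
Tool frame: the origin (TCP) lies between the finger pads; the fingertips stand 22 mm ahead of it and the grasp point (between the pads) lies 3 mm ahead of it; z points along the fingers, x is the direction in which the jaws open and shut, and the axes are right-handed (so a half turn about z gives the same grasp; the last joint's range is limited). The gripper opens to 85 mm and grips with 20 to 120 N. Pads are 22 mm wide; open, the fingers measure 114 mm over their backs; the gripper's body (76 mm by 85 mm) begins 54 mm behind the grasp point. The pads swing forward as they close: fully open they stand 13 mm farther back than shut.
Start: joints at [1.229, 0.423, 1.63, -0, 1.089, -0.019], TCP at [0.198, 0.593, 0.226] pointing down, gripper open.
Joint ranges: [-3, 3], [-0.9, 2.11], [0.09, 2.58], [-1.31, 4.45], [0.11, 2.69], [-2.54, 2.54]. Speed limits (rad/s): [2.39, 2.39, 3.01, 3.14, 3.14, 3.14].

INTERFACE

Orientations are given as a unit quaternion [x, y, z, w].
In Python, from plant import * gives the robot as it stands.
- The arm moves only by the tool drive_tool, never from a script. Its argument "targets" is a list of rows, each an object with "linear": the shift along the tool's x, y, z normalised to -1 to 1, where 1 is 12 cm, a list of three; "rotation": the turn, a rotation vector about the tool's x, y, z normalised to -1 to 1, where 1 is 2 pi rad, a list of three. In form: [{"linear": [dx, dy, dz], "rotation": [ax, ay, az]}, ...]. A call has 1 to 12 rows; each row is the pose to reach, as a shift and turn from the pose commanded when the call began, along the tool's axes at that moment, turning the shorter way round; what a row does not reach only later rows make up. A row lasts 1/8 s, in which the tool goes at most 62.5 mm and 10.7 degrees, less where a joint would pass 70% of its speed; a pose out of reach is approached as far as the arm can. A call with a number of a shift or a turn outside -1 to 1 is refused whole. A call with a gripper value outside its range is refused whole. "jaw" is the opening, from 0 (shut) to 1 (fully open), set as the call begins (left out, the last holds). The fingers move at their own pace and stop on an object; "newtons" is the grip in N (left out, the last holds). Time passes only in rows, so rows that repeat a pose let the fingers close. It gives the time, the measured TCP pose, the force and the opening at its end, in the units of the state.
- get_state(): the state, without advancing time (a new reading comes with each control period).
- read_camera(name): name is "scene" or "side" or "wrist"; returns the picture (480x640x3 uint8, blue, green, red); there is no depth.
- camera_info(name): a dict with "fx", "fy", "cx", "cy" (pixels), "world_to_cam" (4x4, takes a point from world to camera coordinates). Camera axes: x right, y down, z forward; pixel columns grow to the right and rows downward; lengths in m; the calibration is good to about 2 mm. A picture is of the moment at which its call begins: read the wrist's pose just before it. camera_info takes no time and is no camera call; for the wrist camera it gives the pose at the moment of the call.
- hand_in(): hands the job in, once; it reports no verdict.
The state is a dict: "time_s": time; "joints": joint angles; "dq": joint speeds; "tau": joint torques, N m; "eef_pos": TCP position; "ee_rot": TCP orientation; "ft_force": force on the tool from outside, world axes, zero at the start; "ft_torque": the same for the moment, N m; "gripper_width": finger opening in m.
Only numpy, scipy, OpenCV 4.12 (cv2) and the standard library are available. Lean on these libraries where they do the work, as an engineer would, in place of code of your own. Each camera call takes 0.05 s, during which the arm holds its last target. There are 200 camera calls.

## Working session

There is one attempt and no reset: what is moved stays moved. The work goes in short steps, Python scripts to look and compute and a tool call to move; the robot and the scene stay as the last step left them, time stands still between calls to the robot, and variables do not carry over. Pictures are saved under pics/ and viewed, about 12 in all and at most 16, crops included, and the job is handed in when it is done.

Besides the shell and the picture viewer there is one more tool, called as name(argument=value, ...), one argument or row to a line, values as JSON. drive_tool: Moves the arm, as the interface text tells. Its arguments: {"type":"object","properties":{"targets":{"type":"array"},"jaw":{"type":"number"},"newtons":{"type":"number"}},"required":["targets"]}

```bash
ls; mkdir -p pics; cat > h.py <<'E'
from plant import *
import numpy as np, cv2
from scipy.spatial.transform import Rotation as R
def ray(ci,u,v):
    T=np.array(ci["world_to_cam"]);Rm=T[:3,:3];t=T[:3,3]
    d=Rm.T@np.array([(u-ci["cx"])/ci["fx"],(v-ci["cy"])/ci["fy"],1]);return -Rm.T@t,d
def onz(ci,u,v,z):
    o,d=ray(ci,u,v);return o+d*(z-o[2])/d[2]
def proj(ci,p):
    T=np.array(ci["world_to_cam"]);q=T[:3,:3]@np.array(p)+T[:3,3]
    return ci["fx"]*q[0]/q[2]+ci["cx"],ci["fy"]*q[1]/q[2]+ci["cy"]
def rel(p=None,yaw=None):
    """p world TCP target -> linear; tool yaw (angle of tool x) of a down-pointing tool -> rotation"""
    s=get_state();r=R.from_quat(s["ee_rot"])
    l=r.inv().apply(np.array(p)-s["eef_pos"])/0.12 if p is not None else None
    return np.round(l,4) if l is not None else None
def st():
    s=get_state();r=R.from_quat(s["ee_rot"]).as_matrix()
    print(round(s["time_s"],2),"pos",np.round(s["eef_pos"],4),"x",np.round(r[:,0],3),"z",np.round(r[:,2],3),"F",np.round(s["ft_force"],1),"w",round(s["gripper_width"],4),"q",np.round(s["joints"],2))
E
python3 - <<'E'
from h import *
st()
for n in("scene","side","wrist"):
    i=read_camera(n);cv2.imwrite(f"pics/{n}0.png",i)
    c=camera_info(n);T=np.array(c["world_to_cam"]);print(n,c["fx"],np.round(-T[:3,:3].T@T[:3,3],3),np.round(T[2,:3],2))
a=cv2.imread("pics/scene0.png")
E
```

```text
pics
0.0 pos [0.198  0.5922 0.2251] x [ 0.317  0.948 -0.002] z [-0.001 -0.001 -1.   ] F [ 0.6 -0.4  0.1] w 0.0857 q [ 1.23  0.42  1.63  0.    1.09 -0.02]
scene 580.8016361182831 [-0.017 -0.572  0.964] [ 0.48  0.51 -0.71]
side 502.4841929995743 [ 0.492 -1.149  0.625] [ 0.05  0.92 -0.4 ]
wrist 412.9427390916477 [0.117 0.62  0.373] [ 0.31 -0.11 -0.94]
```

View pics/scene0.png

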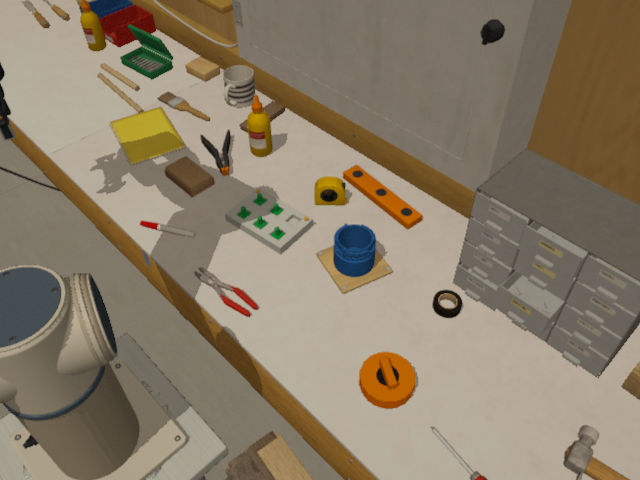

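View pics/side0.png

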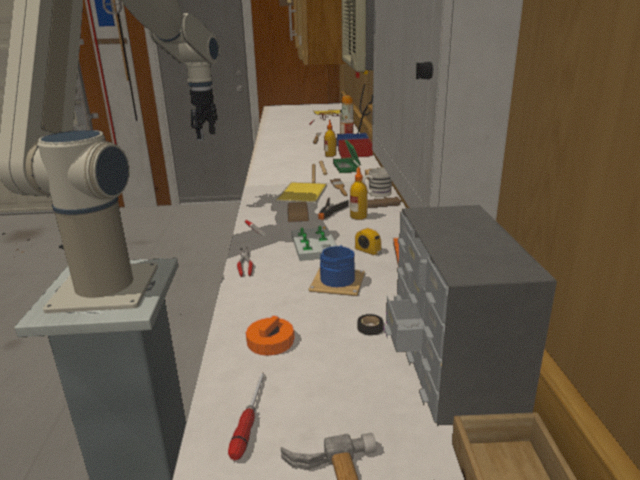

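The scene view shows five green knobs in the mould (about (262,199), (277,208), (244,212), (260,223), (277,232)). The canister is at (355,250) and the cap at (387,379), with its bar at (388,373).

```bash
python3 - <<'E'
from h import *
i=cv2.imread("pics/scene0.png");c=camera_info("scene")
h=cv2.cvtColor(i,cv2.COLOR_BGR2HSV)
m=cv2.inRange(h,(50,100,60),(80,255,255));m[:170]=0
n,l,s,ce=cv2.connectedComponentsWithStats(m)
for k in range(1,n):
    if s[k,4]>15: print("green",ce[k].round(1),s[k],onz(c,*ce[k],0.028).round(3))
m=cv2.inRange(h,(100,120,40),(125,255,255));m[:200]=0
n,l,s,ce=cv2.connectedComponentsWithStats(m);k=1+s[1:,4].argmax();print("blue",s[k],ce[k],onz(c,s[k,0]+s[k,2]/2,s[k,1]+15,0.085).round(3))
m=cv2.inRange(h,(5,150,100),(18,255,255));m[:330]=0
n,l,s,ce=cv2.connectedComponentsWithStats(m);k=1+s[1:,4].argmax();print("cap",s[k],ce[k],onz(c,*ce[k],0.017).round(3))
for uv in((259,190),(305,216)): print("pin",onz(c,*uv,0.027).round(3))
# black hole corners etc
cv2.imwrite("pics/crop0.png",np.hstack([cv2.resize(i[175:260,215:325],None,fx=4,fy=4,interpolation=2)[:340],cv2.resize(i[340:425,340:430],None,fx=4,fy=4,interpolation=2)]))
E
```

```text
green [259.7 199.8] [254 194  12  12  77] [0.557 0.232 0.028]
green [276.  209.4] [270 203  13  12  80] [0.563 0.181 0.028]
green [243.6 212.9] [238 207  13  12  80] [0.503 0.225 0.028]
green [259.9 222.7] [254 216  13  13  89] [0.509 0.175 0.028]
green [277.1 233.3] [271 227  13  12  88] [0.515 0.123 0.028]
blue [ 334  225   42   51 1821] [354.08951126 249.77100494] [ 0.583 -0.045  0.085]
cap [ 248  355  128  125 2940] [310.23639456 428.48231293] [ 0.264 -0.244  0.017]
pin [0.578 0.26  0.027]
pin [0.596 0.119 0.027]
```

View pics/crop0.png

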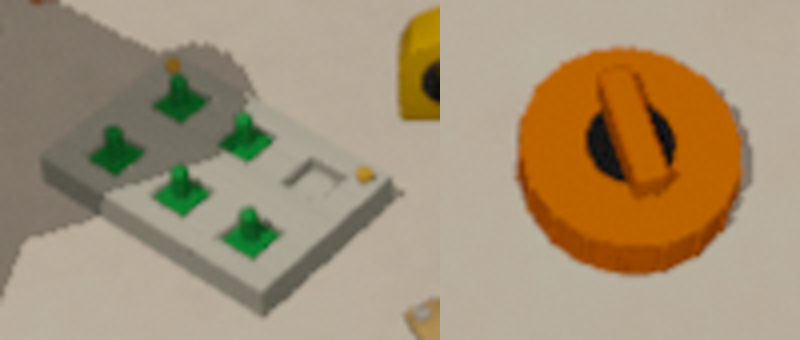

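drive_tool(
  targets=[
    {"linear":[-0.1,0.1,-0.4],"rotation":[0,0,0]},
    {"linear":[-0.73,0.98,-0.4],"rotation":[0,0,0]},
    {"linear":[-0.73,0.98,-0.4],"rotation":[0,0,0]},
    {"linear":[-0.73,0.98,-0.4],"rotation":[0,0,0]},
  ],
)

```text
time_s: 0.65
eef_pos: [0.2835, 0.4693, 0.2739]
ee_rot: [0.813, 0.583, -0.0, 0.0]
ft_force: [0.1, 0.2, 0.4]
gripper_width: 0.0853
```

drive_tool(
  targets=[
    {"linear":[-0.73,0.98,0],"rotation":[0,0,0]},
    {"linear":[-0.73,0.98,0],"rotation":[0,0,0]},
    {"linear":[-0.73,0.98,0],"rotation":[0,0,0]},
  ],
)

```text
time_s: 1.02
eef_pos: [0.3667, 0.3502, 0.2738]
ee_rot: [0.812, 0.583, -0.0, 0.0]
ft_force: [0.2, 0.5, 0.7]
gripper_width: 0.0857
```

drive_tool(
  targets=[
    {"linear":[-0.73,0.98,0],"rotation":[0,0,0]},
    {"linear":[-0.73,0.98,0],"rotation":[0,0,0]},
    {"linear":[-0.73,0.98,0],"rotation":[0,0,0]},
  ],
)

```text
time_s: 1.4
eef_pos: [0.4509, 0.2298, 0.2739]
ee_rot: [0.812, 0.583, 0.0, 0.0]
ft_force: [0.3, 0.3, -0.0]
gripper_width: 0.0852
```

drive_tool(
  targets=[
    {"linear":[-0.73,0.98,0],"rotation":[0,0,0.304]},
    {"linear":[-0.73,0.98,0],"rotation":[0,0,0.304]},
    {"linear":[-0.73,0.98,0],"rotation":[0,0,0.304]},
    {"linear":[-0.73,0.98,0],"rotation":[0,0,0.304]},
    {"linear":[-0.73,0.98,0],"rotation":[0,0,0.304]},
    {"linear":[-0.73,0.98,0],"rotation":[0,0,0.304]},
    {"linear":[-0.73,0.98,0],"rotation":[0,0,0.304]},
    {"linear":[-0.73,0.98,0],"rotation":[0,0,0.304]},
    {"linear":[-0.73,0.98,0],"rotation":[0,0,0.304]},
    {"linear":[-0.73,0.98,0],"rotation":[0,0,0.304]},
    {"linear":[-0.73,0.98,0],"rotation":[0,0,0.304]},
    {"linear":[-0.73,0.98,0],"rotation":[0,0,0.304]},
  ],
  jaw=0.38,
)

```text
time_s: 2.9
eef_pos: [0.5332, 0.1116, 0.2738]
ee_rot: [0.946, -0.324, -0.0, 0.0]
ft_force: [0.0, 0.0, -0.3]
gripper_width: 0.0321
```

```bash
python3 - <<'E'
from h import *
st();c=camera_info("wrist");i=read_camera("wrist");cv2.imwrite("pics/wrist1.png",i)
import json;json.dump({k:(np.array(v).tolist()) for k,v in c.items()},open("c1.json","w"))
E
```

```text
2.9 pos [0.5332 0.1116 0.2738] x [ 0.791 -0.612 -0.   ] z [-0.  0. -1.] F [ 0.   0.  -0.3] w 0.0321 q [0.18 0.25 1.76 0.   1.13 0.84]
```

View pics/wrist1.png

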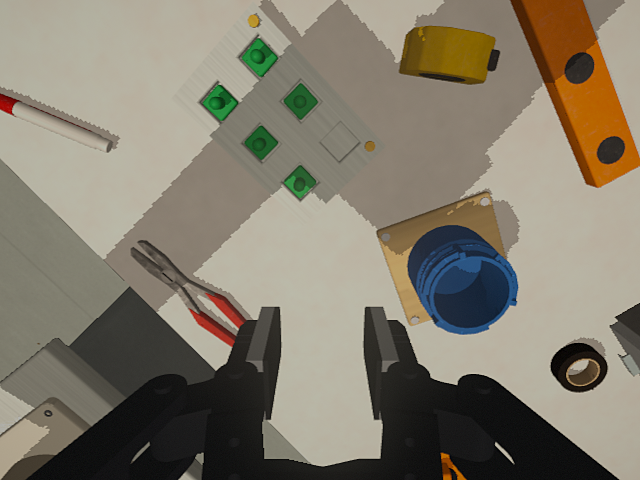

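```bash
cat > m1.py <<'E'
from h import *
import json
c=json.load(open("c1.json"));i=cv2.imread("pics/wrist1.png");h=cv2.cvtColor(i,cv2.COLOR_BGR2HSV)
m=cv2.inRange(h,(50,100,40),(80,255,255));m[220:]=0
P=[]
for k in cv2.findContours(m,0,1)[0]:
    if cv2.contourArea(k)>200:
        r=cv2.minAreaRect(k);p=onz(c,*r[0],.021);P.append(p[:2]);print("knob",np.round(r[0]+r[1],1),p.round(4))
m=cv2.inRange(h,(15,120,120),(30,255,255));m[200:]=0;m[:,:200]=0;m[:,395:]=0
Q=[]
for k in cv2.findContours(m,0,1)[0]:
    if cv2.contourArea(k)>40:
        (u,v),r=cv2.minEnclosingCircle(k);p=onz(c,u,v,.026);Q.append(p[:2]);print("pin",u,v,r,p.round(4))
# rigid fit
M=np.array([(-27,-52),(-27,0),(-27,52),(27,0),(27,52)]+[(45,-74),(45,74)])/1000
if len(Q)==2:
    Q=sorted(Q,key=lambda q:q[1]);a=np.array(P)
    d=Q[1]-Q[0];th=np.arctan2(-d[0],d[1]);Rm=lambda t:np.array([[np.cos(t),-np.sin(t)],[np.sin(t),np.cos(t)]])
    t0=np.mean(Q,0)-Rm(th)@[.045,0]
    W=[min(P,key=lambda p:np.linalg.norm(p-(t0+Rm(th)@q))) for q in M[:5]]+Q
    W=np.array(W);mc=M-M.mean(0);wc=W-W.mean(0)
    th=np.arctan2((mc[:,0]*wc[:,1]-mc[:,1]*wc[:,0]).sum(),(mc*wc).sum());t=W.mean(0)-Rm(th)@M.mean(0)
    print("yaw",np.degrees(th),"t",t.round(4));F=(Rm(th)@M.T).T+t;print("fit",F.round(4).tolist(),"res mm",((W-F)*1000).round(1).tolist())
m=cv2.inRange(h,(100,150,20),(125,255,255));k=max(cv2.findContours(m,0,1)[0],key=cv2.contourArea)
print("blue",cv2.boundingRect(k))
E
python3 m1.py
```

```text
knob [299.8 181.8  23.3  24. ] [0.5203 0.1312 0.021 ]
knob [260.5 142.   24.7  24.7] [0.5146 0.1836 0.021 ]
knob [219.8 102.2  28.3  26.2] [0.5082 0.2337 0.021 ]
knob [300.3 100.8  25.5  26.2] [0.5675 0.1894 0.021 ]
knob [259.3  57.2  30.4  26.9] [0.5616 0.2403 0.021 ]
pin 369.5465087890625 146.10464477539062 4.925860404968262 [0.594 0.118 0.026]
pin 252.87313842773438 20.738805770874023 6.12034797668457 [0.5762 0.2647 0.026 ]
yaw 6.853787995907613 t [0.5409 0.1859]
fit [[0.5203, 0.1311], [0.5141, 0.1827], [0.5078, 0.2343], [0.5677, 0.1892], [0.5615, 0.2408], [0.5944, 0.1178], [0.5767, 0.2648]] res mm [[0.0, 0.1], [0.5, 0.8], [0.3, -0.7], [-0.1, 0.2], [0.1, -0.5], [-0.3, 0.2], [-0.5, -0.1]]
blue (416, 235, 102, 99)
```

```bash
python3 - <<'E'
import cv2
i=cv2.imread("pics/wrist1.png");cv2.imwrite("pics/can1.png",cv2.resize(i[210:350,370:540],None,fx=4,fy=4,interpolation=2))
E
```

```text
(no output)
```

View pics/can1.png

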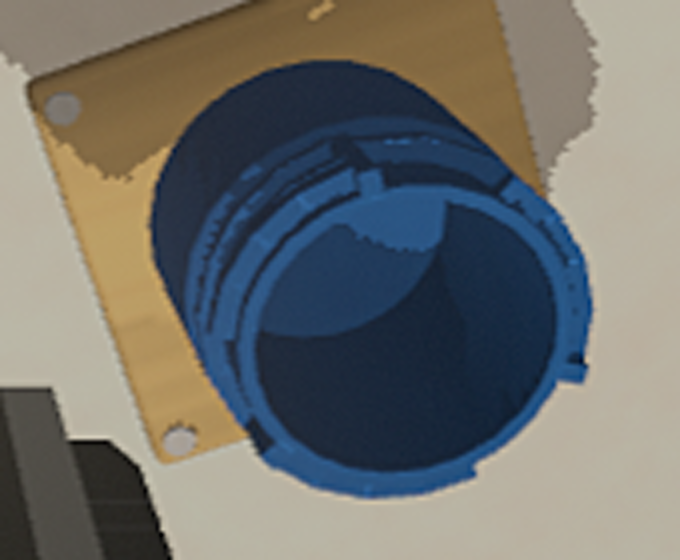

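The crop shows the mouth's inner rim spanning x 255–557 and y 185–472, so its centre is at full-image pixel (471.5, 292).

```bash
python3 - <<'E'
from h import *
import json
c=json.load(open("c1.json"));can=onz(c,471.5,292,.085);print("can",can.round(4))
s=get_state();r=R.from_quat(s["ee_rot"]).as_matrix()
pts={"now":s["eef_pos"][:2],"can":can[:2],"A":(.5203,.1311),"B":(.5141,.1827),"C":(.5078,.2343),"D":(.5677,.1892),"E":(.5615,.2408)}
tc={k:np.array([r[:2,0]@v,r[:2,1]@v])/.12 for k,v in pts.items()}
print("now->A",(tc["A"]-tc["now"]).round(3))
for k in "ABCDE":print(k,"->can",(tc["can"]-tc[k]).round(3))
E
```

```text
can [ 0.5904 -0.0341  0.085 ]
now->A [-0.185 -0.063]
A ->can [1.305 0.731]
B ->can [1.609 1.039]
C ->can [1.914 1.347]
D ->can [1.289 1.355]
E ->can [1.593 1.664]
```

drive_tool(
  targets=[
    {"linear":[-0.185,-0.063,0.5],"rotation":[0,0,0]},
    {"linear":[-0.185,-0.063,0.95],"rotation":[0,0,0]},
    {"linear":[-0.185,-0.063,0.95],"rotation":[0,0,0]},
  ],
  jaw=0.38,
  newtons=40,
)

```text
time_s: 3.32
eef_pos: [0.5172, 0.1303, 0.1566]
ee_rot: [0.946, -0.324, -0.004, 0.002]
ft_force: [0.9, -0.2, 0.1]
gripper_width: 0.0327
```

drive_tool(
  targets=[
    {"linear":[0,0,0.4],"rotation":[0,0,0]},
    {"linear":[0,0,0.75],"rotation":[0,0,0]},
    {"linear":[0,0,0.94],"rotation":[0,0,0]},
    {"linear":[0,0,0.94],"rotation":[0,0,0]},
  ],
)

```text
time_s: 3.82
eef_pos: [0.5211, 0.1308, 0.0478]
ee_rot: [0.946, -0.325, -0.0, 0.0]
ft_force: [0.6, -0.3, 0.2]
gripper_width: 0.0322
```

drive_tool(
  targets=[
    {"linear":[0,0,0],"rotation":[0,0,0]},
    {"linear":[0,0,0],"rotation":[0,0,0]},
    {"linear":[0,0,0],"rotation":[0,0,0]},
    {"linear":[0,0,0],"rotation":[0,0,0]},
    {"linear":[0,0,-0.2],"rotation":[0,0,0]},
    {"linear":[0,0,-0.6],"rotation":[0,0,0]},
    {"linear":[0,0,-0.82],"rotation":[0,0,0]},
    {"linear":[0,0,-0.82],"rotation":[0,0,0]},
  ],
  jaw=0,
)

```text
time_s: 4.82
eef_pos: [0.5218, 0.1311, 0.1477]
ee_rot: [0.946, -0.325, 0.002, -0.001]
ft_force: [-0.3, 0.9, 0.4]
gripper_width: 0.0002
```

```bash
python3 - <<'E'
from h import *
st();i=read_camera("wrist");cv2.imwrite("pics/wrist2.png",i)
E
```

```text
4.83 pos [0.5218 0.1311 0.1477] x [ 0.789 -0.615  0.003] z [ 0.004  0.001 -1.   ] F [-0.3  0.9  0.4] w 0.0002 q [ 0.22  0.4   1.88 -0.    0.85  0.89]
```

View pics/wrist2.png

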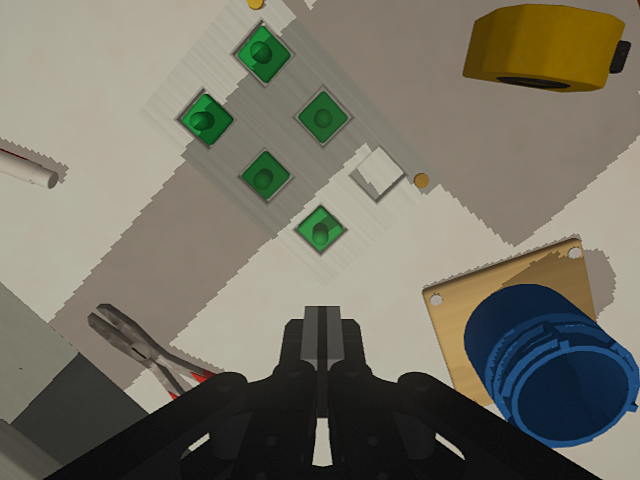

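The gripper missed: knob A is still in its cavity at (320,230) with the jaws shut. I'll re-measure from this view.

```bash
python3 - <<'E'
from h import *
st();c=camera_info("wrist");i=cv2.imread("pics/wrist2.png");h=cv2.cvtColor(i,cv2.COLOR_BGR2HSV)
T=np.array(c["world_to_cam"]);print("cam",(-T[:3,:3].T@T[:3,3]).round(4))
m=cv2.inRange(h,(50,100,40),(80,255,255));m[300:]=0
for k in cv2.findContours(m,0,1)[0]:
    if cv2.contourArea(k)>200:
        r=cv2.minAreaRect(k);print(np.round(r[0],1),onz(c,*r[0],.021).round(4))
s=get_state();r=R.from_quat(s["ee_rot"]).as_matrix()
for d in(-.02,0,.003,.022):print(d,np.round(proj(c,s["eef_pos"]+r[:,2]*d),1))
print(onz(c,421,180,.027),"can",onz(c,575,390,.085))
E
```

```text
4.88 pos [0.5207 0.1309 0.1462] x [ 0.789 -0.615  0.001] z [ 0.002  0.    -1.   ] F [-0.7  0.8 -0.1] w -0.0001 q [0.22 0.41 1.88 0.   0.85 0.89]
cam [0.5718 0.1985 0.2943]
[320.3 228.3] [0.5194 0.1319 0.021 ]
[265.3 174.8] [0.5134 0.1835 0.021 ]
[207.3 119. ] [0.5075 0.2331 0.021 ]
[322.5 116.5] [0.5661 0.1894 0.021 ]
[263.5  54. ] [0.5601 0.24   0.021 ]
-0.02 [324.1 347.6]
0 [323.8 319.5]
0.003 [323.8 315.8]
0.022 [323.6 295. ]
[0.59255122 0.11890915 0.027     ] can [ 0.59105867 -0.03044817  0.085     ]
```

drive_tool(
  targets=[
    {"linear":[-0.01,0,0.3],"rotation":[0,0,0]},
    {"linear":[-0.01,0,0.6],"rotation":[0,0,0]},
    {"linear":[-0.01,0,0.83],"rotation":[0,0,0]},
    {"linear":[-0.01,0,0.83],"rotation":[0,0,0]},
  ],
  jaw=0.38,
)

```text
time_s: 5.38
eef_pos: [0.5166, 0.1309, 0.0429]
ee_rot: [0.946, -0.325, -0.003, 0.002]
ft_force: [-0.6, -1.0, 0.7]
gripper_width: 0.0326
```

drive_tool(
  targets=[
    {"linear":[0,0,0],"rotation":[0,0,0]},
    {"linear":[0,0,0],"rotation":[0,0,0]},
    {"linear":[0,0,0],"rotation":[0,0,0]},
    {"linear":[0,0,0],"rotation":[0,0,0]},
  ],
  jaw=0,
)

```text
time_s: 5.88
eef_pos: [0.5197, 0.1316, 0.0466]
ee_rot: [0.946, -0.325, 0.0, -0.0]
ft_force: [0.5, -0.5, 0.2]
gripper_width: 0.0002
```

```bash
python3 - <<'E'
from h import *
st();i=read_camera("wrist");cv2.imwrite("pics/wrist3.png",i[150:])
E
```

```text
5.88 pos [0.5197 0.1316 0.0466] x [ 0.789 -0.615  0.001] z [ 0.001  0.    -1.   ] F [ 0.5 -0.5  0.2] w 0.0002 q [ 0.23  0.57  1.92 -0.    0.65  0.89]
```

View pics/wrist3.png

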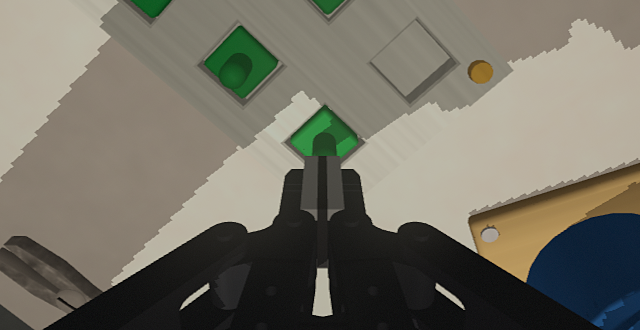

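```bash
python3 - <<'E'
from h import *
c=camera_info("wrist");s=get_state();r=R.from_quat(s["ee_rot"]).as_matrix()
for y in(-.011,0,.011):
  for d in(.003,.012,.022):print(y,d,np.round(proj(c,s["eef_pos"]+r@[0,y,d]),1))
for z in(.021,.031,.042):print("stem",z,np.round(proj(c,[.5197,.1315,z]),1))
i=read_camera("scene");cs=camera_info("scene");print(proj(cs,s["eef_pos"]),proj(cs,s["eef_pos"]+r@[0,0,.022]),proj(cs,[.5197,.1315,.021]))
u,v=map(int,proj(cs,s["eef_pos"]));cv2.imwrite("pics/sc4.png",cv2.resize(i[v-50:v+50,u-60:u+60],None,fx=6,fy=6,interpolation=2))
E
```

```text
-0.011 0.003 [323.9 291.7]
-0.011 0.012 [323.8 282.3]
-0.011 0.022 [323.7 272.9]
0 0.003 [323.9 315.8]
0 0.012 [323.7 305.5]
0 0.022 [323.6 295.1]
0.011 0.003 [323.8 338.9]
0.011 0.012 [323.7 327.7]
0.011 0.022 [323.6 316.4]
stem 0.021 [323.8 291.9]
stem 0.031 [323.9 301.9]
stem 0.042 [324.1 314.2]
(np.float64(275.621618679389), np.float64(224.56383382390587)) (np.float64(276.2910479734962), np.float64(231.42239160499395)) (np.float64(276.43449933105103), np.float64(232.49012963598534))
```

View pics/sc4.png

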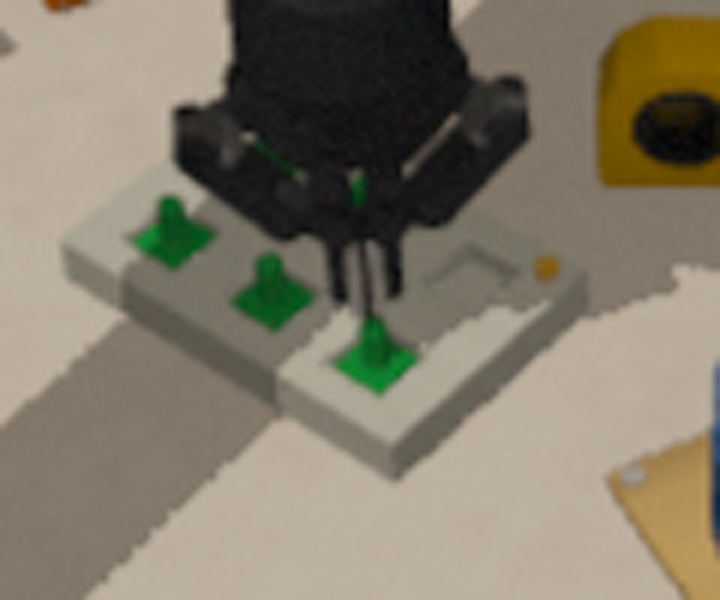

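Both views put the fingertips above the stem, higher than I assumed. I'll step down 10 mm and close again, watching force and width.

drive_tool(
  targets=[
    {"linear":[0,0,-0.1],"rotation":[0,0,0]},
    {"linear":[0,0,-0.1],"rotation":[0,0,0]},
    {"linear":[0,0,-0.1],"rotation":[0,0,0]},
    {"linear":[0,0,0.04],"rotation":[0,0,0]},
    {"linear":[0,0,0.085],"rotation":[0,0,0]},
    {"linear":[0,0,0.085],"rotation":[0,0,0]},
  ],
  jaw=0.38,
)

```text
time_s: 6.72
eef_pos: [0.5185, 0.1313, 0.0346]
ee_rot: [0.946, -0.325, -0.001, 0.001]
ft_force: [0.1, -0.1, 0.2]
gripper_width: 0.0324
```

drive_tool(
  targets=[
    {"linear":[0,0,0],"rotation":[0,0,0]},
    {"linear":[0,0,0],"rotation":[0,0,0]},
    {"linear":[0,0,0],"rotation":[0,0,0]},
    {"linear":[0,0,0],"rotation":[0,0,0]},
  ],
  jaw=0,
)

```text
time_s: 7.22
eef_pos: [0.5198, 0.1316, 0.0362]
ee_rot: [0.946, -0.325, 0.0, -0.0]
ft_force: [-0.3, -0.2, 4.7]
gripper_width: 0.0
```

drive_tool(
  targets=[
    {"linear":[0,0,-0.1],"rotation":[0,0,0]},
    {"linear":[0,0,-0.1],"rotation":[0,0,0]},
    {"linear":[0,0,-0.1],"rotation":[0,0,0]},
    {"linear":[0,0,0.04],"rotation":[0,0,0]},
    {"linear":[0,0,0.08],"rotation":[0,0,0]},
    {"linear":[0,0,0.08],"rotation":[0,0,0]},
  ],
  jaw=0.38,
)

```text
time_s: 7.98
eef_pos: [0.5186, 0.1314, 0.025]
ee_rot: [0.946, -0.325, -0.001, 0.001]
ft_force: [-0.8, -0.2, 0.3]
gripper_width: 0.0325
```

drive_tool(
  targets=[
    {"linear":[0,0,0],"rotation":[0,0,0]},
    {"linear":[0,0,0],"rotation":[0,0,0]},
    {"linear":[0,0,0],"rotation":[0,0,0]},
    {"linear":[0,0,0],"rotation":[0,0,0]},
  ],
  jaw=0,
)

```text
time_s: 8.48
eef_pos: [0.5195, 0.1316, 0.0263]
ee_rot: [0.946, -0.325, 0.0, -0.0]
ft_force: [-0.1, 0.3, 0.3]
gripper_width: 0.008
```

```bash
python3 - <<'E'
from h import *
st();i=read_camera("wrist")[200:440,200:440];cs=camera_info("scene");j=read_camera("scene")
u,v=map(int,proj(cs,get_state()["eef_pos"]));cv2.imwrite("pics/sc5.png",np.hstack([cv2.resize(j[v-40:v+40,u-40:u+40],(400,400),interpolation=2),cv2.resize(i,(400,400))]))
E
```

```text
8.47 pos [0.5195 0.1316 0.0263] x [ 0.789 -0.615  0.   ] z [ 0.  0. -1.] F [-0.1  0.3  0.3] w 0.008 q [ 0.23  0.61  1.92 -0.    0.61  0.89]
```

View pics/sc5.png

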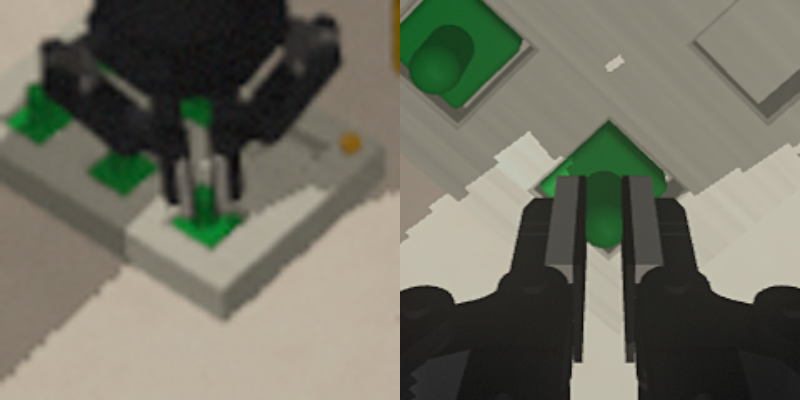

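drive_tool(
  targets=[
    {"linear":[0,0,-0.05],"rotation":[0,0,0]},
    {"linear":[0,0,-0.05],"rotation":[0,0,0]},
    {"linear":[0,0,-0.05],"rotation":[0,0,0]},
    {"linear":[0,0,0.03],"rotation":[0,0,0]},
    {"linear":[0,0,0.055],"rotation":[0,0,0]},
    {"linear":[0,0,0.055],"rotation":[0,0,0]},
  ],
  jaw=0.38,
)

```text
time_s: 9.32
eef_pos: [0.5189, 0.1314, 0.0189]
ee_rot: [0.946, -0.325, -0.001, 0.0]
ft_force: [0.3, 0.2, -0.7]
gripper_width: 0.0327
```

drive_tool(
  targets=[
    {"linear":[0,0,0],"rotation":[0,0,0]},
    {"linear":[0,0,0],"rotation":[0,0,0]},
    {"linear":[0,0,0],"rotation":[0,0,0]},
    {"linear":[0,0,0],"rotation":[0,0,0]},
  ],
  jaw=0,
)

```text
time_s: 9.82
eef_pos: [0.5195, 0.1316, 0.0196]
ee_rot: [0.946, -0.325, 0.0, -0.0]
ft_force: [0.5, -0.6, -0.0]
gripper_width: 0.0084
```

drive_tool(
  targets=[
    {"linear":[0,0,-0.2],"rotation":[0,0,0]},
    {"linear":[0,0,-0.5],"rotation":[0,0,0]},
    {"linear":[0,0,-0.85],"rotation":[0,0,0]},
    {"linear":[0.4,0.2,-0.85],"rotation":[0,0,0]},
    {"linear":[0.7,0.4,-0.85],"rotation":[0,0,0]},
    {"linear":[0.7,0.4,-0.85],"rotation":[0,0,0]},
  ],
)

```text
time_s: 10.58
eef_pos: [0.557, 0.0398, 0.1218]
ee_rot: [0.945, -0.327, 0.001, -0.0]
ft_force: [-0.4, -0.1, -0.1]
gripper_width: 0.0088
```

drive_tool(
  targets=[
    {"linear":[0.3,0.17,0],"rotation":[0,0,0]},
    {"linear":[0.6,0.33,0],"rotation":[0,0,0]},
    {"linear":[0.6,0.33,0],"rotation":[0,0,0]},
    {"linear":[0.6,0.33,0.28],"rotation":[0,0,0]},
    {"linear":[0.6,0.33,0.28],"rotation":[0,0,0]},
  ],
)

```text
time_s: 11.2
eef_pos: [0.5859, -0.0321, 0.0858]
ee_rot: [0.946, -0.325, -0.003, 0.001]
ft_force: [0.0, 0.2, 0.9]
gripper_width: 0.0088
```

```bash
python3 - <<'E'
from h import *
st();i=read_camera("wrist");cv2.imwrite("pics/wrist6.png",i)
E
```

```text
11.2 pos [ 0.5859 -0.0321  0.0858] x [ 0.789 -0.614 -0.005] z [-0.006  0.001 -1.   ] F [0.  0.2 0.9] w 0.0088 q [-0.08  0.56  1.79  0.    0.79  0.59]
```

View pics/wrist6.png

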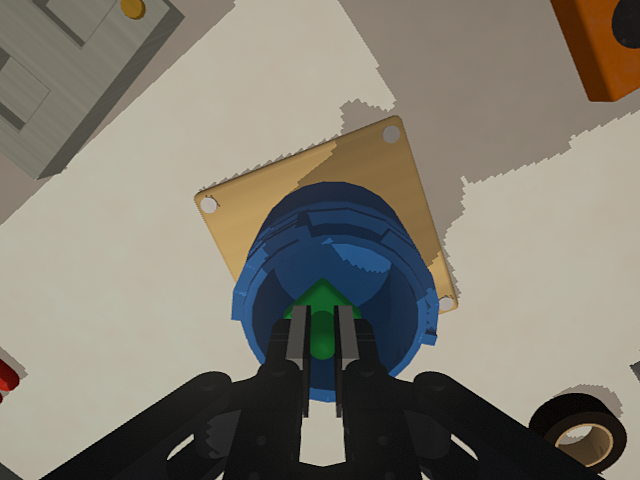

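The held knob is inside the mouth ring, at (322,320). I'll release it and fetch B.

drive_tool(
  targets=[
    {"linear":[0,0,0],"rotation":[0,0,0]},
    {"linear":[0,0,0],"rotation":[0,0,0]},
    {"linear":[0,0,0],"rotation":[0,0,0]},
    {"linear":[0,0,-0.28],"rotation":[0,0,0]},
    {"linear":[-0.4,-0.26,-0.28],"rotation":[0,0,0]},
    {"linear":[-0.8,-0.52,-0.28],"rotation":[0,0,0]},
  ],
  jaw=0.38,
)

```text
time_s: 12.0
eef_pos: [0.5515, 0.0754, 0.1224]
ee_rot: [0.945, -0.326, 0.001, -0.0]
ft_force: [-0.3, 0.8, 0.6]
gripper_width: 0.0326
```

drive_tool(
  targets=[
    {"linear":[-0.4,-0.26,0],"rotation":[0,0,0]},
    {"linear":[-0.81,-0.52,0],"rotation":[0,0,0]},
    {"linear":[-0.81,-0.52,0],"rotation":[0,0,0]},
    {"linear":[-0.81,-0.52,0.4],"rotation":[0,0,0]},
    {"linear":[-0.81,-0.52,0.75],"rotation":[0,0,0]},
    {"linear":[-0.81,-0.52,0.85],"rotation":[0,0,0]},
    {"linear":[-0.81,-0.52,0.85],"rotation":[0,0,0]},
  ],
)

```text
time_s: 12.88
eef_pos: [0.5131, 0.1832, 0.0194]
ee_rot: [0.946, -0.325, -0.0, 0.0]
ft_force: [0.5, 0.1, -0.2]
gripper_width: 0.0324
```

drive_tool(
  targets=[
    {"linear":[0,0,0],"rotation":[0,0,0]},
    {"linear":[0,0,0],"rotation":[0,0,0]},
    {"linear":[0,0,0],"rotation":[0,0,0]},
    {"linear":[0,0,0],"rotation":[0,0,0]},
    {"linear":[0,0,-0.2],"rotation":[0,0,0]},
    {"linear":[0,0,-0.5],"rotation":[0,0,0]},
    {"linear":[0,0,-0.85],"rotation":[0,0,0]},
    {"linear":[0.4,0.26,-0.85],"rotation":[0,0,0]},
    {"linear":[0.8,0.52,-0.85],"rotation":[0,0,0]},
  ],
  jaw=0,
)

```text
time_s: 14.0
eef_pos: [0.5512, 0.075, 0.1232]
ee_rot: [0.946, -0.324, 0.001, -0.001]
ft_force: [0.3, 0.3, -0.7]
gripper_width: 0.0093
```

drive_tool(
  targets=[
    {"linear":[0.4,0.26,0],"rotation":[0,0,0]},
    {"linear":[0.81,0.52,0],"rotation":[0,0,0]},
    {"linear":[0.81,0.52,0],"rotation":[0,0,0]},
    {"linear":[0.81,0.52,0.28],"rotation":[0,0,0]},
    {"linear":[0.81,0.52,0.28],"rotation":[0,0,0]},
  ],
)

```text
time_s: 14.62
eef_pos: [0.5863, -0.0327, 0.0863]
ee_rot: [0.946, -0.325, -0.002, 0.001]
ft_force: [0.1, 0.1, -1.1]
gripper_width: 0.009
```

drive_tool(
  targets=[
    {"linear":[0,0,0],"rotation":[0,0,0]},
    {"linear":[0,0,0],"rotation":[0,0,0]},
    {"linear":[0,0,0],"rotation":[0,0,0]},
    {"linear":[0,0,-0.28],"rotation":[0,0,0]},
    {"linear":[-0.3,-0.33,-0.28],"rotation":[0,0,0]},
    {"linear":[-0.64,-0.68,-0.28],"rotation":[0,0,0]},
  ],
  jaw=0.38,
)

```text
time_s: 15.38
eef_pos: [0.5789, 0.0788, 0.1227]
ee_rot: [0.945, -0.326, 0.001, -0.001]
ft_force: [0.8, 0.4, -0.7]
gripper_width: 0.0325
```

drive_tool(
  targets=[
    {"linear":[-0.3,-0.33,0],"rotation":[0,0,0]},
    {"linear":[-0.64,-0.67,0],"rotation":[0,0,0]},
    {"linear":[-0.64,-0.67,0],"rotation":[0,0,0]},
    {"linear":[-0.64,-0.67,0.4],"rotation":[0,0,0]},
    {"linear":[-0.64,-0.67,0.75],"rotation":[0,0,0]},
    {"linear":[-0.64,-0.67,0.85],"rotation":[0,0,0]},
    {"linear":[-0.64,-0.67,0.85],"rotation":[0,0,0]},
  ],
)

```text
time_s: 16.25
eef_pos: [0.567, 0.1881, 0.0195]
ee_rot: [0.946, -0.325, -0.0, 0.0]
ft_force: [0.4, 0.3, -0.0]
gripper_width: 0.0325
```

drive_tool(
  targets=[
    {"linear":[0,0,0],"rotation":[0,0,0]},
    {"linear":[0,0,0],"rotation":[0,0,0]},
    {"linear":[0,0,0],"rotation":[0,0,0]},
    {"linear":[0,0,0],"rotation":[0,0,0]},
    {"linear":[0,0,-0.2],"rotation":[0,0,0]},
    {"linear":[0,0,-0.5],"rotation":[0,0,0]},
    {"linear":[0,0,-0.85],"rotation":[0,0,0]},
    {"linear":[0.3,0.33,-0.85],"rotation":[0,0,0]},
    {"linear":[0.64,0.67,-0.85],"rotation":[0,0,0]},
  ],
  jaw=0,
)

```text
time_s: 17.38
eef_pos: [0.5787, 0.0778, 0.1231]
ee_rot: [0.946, -0.324, 0.001, -0.001]
ft_force: [0.8, -0.1, -0.8]
gripper_width: 0.0087
```

drive_tool(
  targets=[
    {"linear":[0.3,0.33,0],"rotation":[0,0,0]},
    {"linear":[0.64,0.68,0],"rotation":[0,0,0]},
    {"linear":[0.64,0.68,0],"rotation":[0,0,0]},
    {"linear":[0.64,0.68,0.28],"rotation":[0,0,0]},
    {"linear":[0.64,0.68,0.28],"rotation":[0,0,0]},
  ],
)

```text
time_s: 18.0
eef_pos: [0.5866, -0.0326, 0.0864]
ee_rot: [0.946, -0.325, -0.002, 0.0]
ft_force: [-1.2, 0.3, 0.1]
gripper_width: 0.0087
```

drive_tool(
  targets=[
    {"linear":[0,0,0],"rotation":[0,0,0]},
    {"linear":[0,0,0],"rotation":[0,0,0]},
    {"linear":[0,0,0],"rotation":[0,0,0]},
    {"linear":[0,0,-0.28],"rotation":[0,0,0]},
    {"linear":[-0.4,-0.3,-0.28],"rotation":[0,0,0]},
    {"linear":[-0.8,-0.6,-0.28],"rotation":[0,0,0]},
    {"linear":[-0.96,-0.67,-0.28],"rotation":[0,0,0]},
  ],
  jaw=0.38,
)

```text
time_s: 18.88
eef_pos: [0.5465, 0.1033, 0.1221]
ee_rot: [0.946, -0.324, 0.0, -0.0]
ft_force: [0.4, -0.6, 0.8]
gripper_width: 0.0325
```

drive_tool(
  targets=[
    {"linear":[-0.4,-0.3,0],"rotation":[0,0,0]},
    {"linear":[-0.8,-0.55,0],"rotation":[0,0,0]},
    {"linear":[-0.955,-0.68,0],"rotation":[0,0,0]},
    {"linear":[-0.955,-0.68,0],"rotation":[0,0,0]},
    {"linear":[-0.955,-0.68,0.4],"rotation":[0,0,0]},
    {"linear":[-0.955,-0.68,0.75],"rotation":[0,0,0]},
    {"linear":[-0.955,-0.68,0.85],"rotation":[0,0,0]},
    {"linear":[-0.955,-0.68,0.85],"rotation":[0,0,0]},
  ],
)

```text
time_s: 19.88
eef_pos: [0.5071, 0.2347, 0.0194]
ee_rot: [0.946, -0.325, -0.0, 0.0]
ft_force: [-0.0, 0.7, 0.5]
gripper_width: 0.0326
```

drive_tool(
  targets=[
    {"linear":[0,0,0],"rotation":[0,0,0]},
    {"linear":[0,0,0],"rotation":[0,0,0]},
    {"linear":[0,0,0],"rotation":[0,0,0]},
    {"linear":[0,0,0],"rotation":[0,0,0]},
    {"linear":[0,0,-0.2],"rotation":[0,0,0]},
    {"linear":[0,0,-0.5],"rotation":[0,0,0]},
    {"linear":[0,0,-0.85],"rotation":[0,0,0]},
    {"linear":[0.4,0.3,-0.85],"rotation":[0,0,0]},
    {"linear":[0.8,0.6,-0.85],"rotation":[0,0,0]},
    {"linear":[0.95,0.68,-0.85],"rotation":[0,0,0]},
  ],
  jaw=0,
)

```text
time_s: 21.12
eef_pos: [0.5472, 0.0988, 0.1224]
ee_rot: [0.945, -0.326, 0.001, -0.0]
ft_force: [-0.7, -0.9, -0.2]
gripper_width: 0.0087
```

```bash
python3 -c "
from h import *
st()"
```

```text
21.12 pos [0.5472 0.0988 0.1224] x [ 0.787 -0.617  0.001] z [ 0.001 -0.    -1.   ] F [-0.7 -0.9 -0.2] w 0.0087 q [ 0.16  0.47  1.85 -0.    0.82  0.82]
```

Then to the canister (0.96, 0.67) and on to E (−1.593, −1.664).

drive_tool(
  targets=[
    {"linear":[0.4,0.3,0],"rotation":[0,0,0]},
    {"linear":[0.8,0.57,0],"rotation":[0,0,0]},
    {"linear":[0.965,0.67,0],"rotation":[0,0,0]},
    {"linear":[0.965,0.67,0],"rotation":[0,0,0]},
    {"linear":[0.965,0.67,0.28],"rotation":[0,0,0]},
    {"linear":[0.965,0.67,0.28],"rotation":[0,0,0]},
  ],
)

```text
time_s: 21.88
eef_pos: [0.5861, -0.0316, 0.086]
ee_rot: [0.946, -0.324, -0.003, 0.001]
ft_force: [-1.7, -0.1, 0.3]
gripper_width: 0.009
```

drive_tool(
  targets=[
    {"linear":[0,0,0],"rotation":[0,0,0]},
    {"linear":[0,0,0],"rotation":[0,0,0]},
    {"linear":[0,0,0],"rotation":[0,0,0]},
    {"linear":[0,0,-0.28],"rotation":[0,0,0]},
    {"linear":[-0.35,-0.36,-0.28],"rotation":[0,0,0]},
    {"linear":[-0.7,-0.73,-0.28],"rotation":[0,0,0]},
    {"linear":[-0.8,-0.83,-0.28],"rotation":[0,0,0]},
  ],
  jaw=0.38,
)

```text
time_s: 22.75
eef_pos: [0.5738, 0.107, 0.1222]
ee_rot: [0.946, -0.324, 0.0, -0.0]
ft_force: [0.4, 0.2, 0.1]
gripper_width: 0.0328
```

drive_tool(
  targets=[
    {"linear":[-0.35,-0.36,0],"rotation":[0,0,0]},
    {"linear":[-0.7,-0.73,0],"rotation":[0,0,0]},
    {"linear":[-0.795,-0.835,0],"rotation":[0,0,0]},
    {"linear":[-0.795,-0.835,0],"rotation":[0,0,0]},
    {"linear":[-0.795,-0.835,0.4],"rotation":[0,0,0]},
    {"linear":[-0.795,-0.835,0.75],"rotation":[0,0,0]},
    {"linear":[-0.795,-0.835,0.85],"rotation":[0,0,0]},
    {"linear":[-0.795,-0.835,0.85],"rotation":[0,0,0]},
  ],
)

```text
time_s: 23.75
eef_pos: [0.5606, 0.2404, 0.0194]
ee_rot: [0.945, -0.326, -0.0, 0.0]
ft_force: [-0.0, 0.1, -0.3]
gripper_width: 0.0323
```

drive_tool(
  targets=[
    {"linear":[0,0,0],"rotation":[0,0,0]},
    {"linear":[0,0,0],"rotation":[0,0,0]},
    {"linear":[0,0,0],"rotation":[0,0,0]},
    {"linear":[0,0,0],"rotation":[0,0,0]},
    {"linear":[0,0,-0.2],"rotation":[0,0,0]},
    {"linear":[0,0,-0.5],"rotation":[0,0,0]},
    {"linear":[0,0,-0.85],"rotation":[0,0,0]},
    {"linear":[0.35,0.36,-0.85],"rotation":[0,0,0]},
    {"linear":[0.7,0.73,-0.85],"rotation":[0,0,0]},
    {"linear":[0.8,0.83,-0.85],"rotation":[0,0,0]},
  ],
  jaw=0,
)

```text
time_s: 25.0
eef_pos: [0.575, 0.1016, 0.1223]
ee_rot: [0.945, -0.326, 0.0, -0.0]
ft_force: [0.2, 0.6, -0.2]
gripper_width: 0.0085
```

drive_tool(
  targets=[
    {"linear":[0.35,0.36,0],"rotation":[0,0,0]},
    {"linear":[0.7,0.73,0],"rotation":[0,0,0]},
    {"linear":[0.79,0.83,0],"rotation":[0,0,0]},
    {"linear":[0.79,0.83,0],"rotation":[0,0,0]},
    {"linear":[0.79,0.83,0.28],"rotation":[0,0,0]},
    {"linear":[0.79,0.83,0.28],"rotation":[0,0,0]},
  ],
)

```text
time_s: 25.75
eef_pos: [0.5865, -0.0306, 0.0861]
ee_rot: [0.946, -0.324, -0.002, 0.0]
ft_force: [-0.6, 0.7, -0.1]
gripper_width: 0.0085
```

drive_tool(
  targets=[
    {"linear":[0,0,0],"rotation":[0,0,0]},
    {"linear":[0,0,0],"rotation":[0,0,0]},
    {"linear":[0,0,0],"rotation":[0,0,0]},
    {"linear":[0,0,-0.5],"rotation":[0,0,0]},
    {"linear":[0,0,-0.98],"rotation":[0,0,0]},
    {"linear":[0.4,0.15,-0.98],"rotation":[0,0,0]},
    {"linear":[0.8,0.3,-0.98],"rotation":[0,0,0]},
    {"linear":[0.8,0.3,-0.98],"rotation":[0,0,0]},
    {"linear":[0.8,0.3,-0.98],"rotation":[0,0,0]},
  ],
  jaw=0.38,
)

```text
time_s: 26.88
eef_pos: [0.6414, -0.1199, 0.2053]
ee_rot: [0.946, -0.325, -0.0, -0.0]
ft_force: [-0.0, -0.7, -0.1]
gripper_width: 0.0327
```

```bash
python3 - <<'E'
from h import *
import json
st();c=camera_info("wrist");i=read_camera("wrist");cv2.imwrite("pics/wrist7.png",i)
json.dump({k:(np.array(v).tolist()) for k,v in c.items()},open("c2.json","w"))
E
```

```text
26.88 pos [ 0.6414 -0.1199  0.2053] x [ 0.788 -0.615 -0.001] z [-0.001  0.    -1.   ] F [-0.  -0.7 -0.1] w 0.0327 q [-0.2   0.49  1.58  0.    1.08  0.46]
```

View pics/wrist7.png

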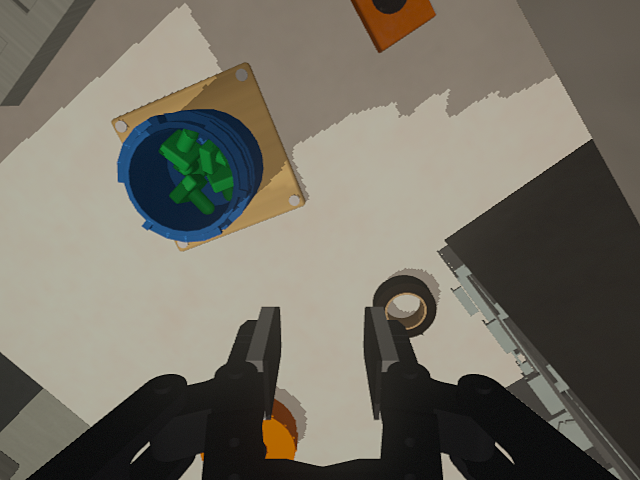

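All five knobs lie in the canister, around (200,170). The base bolts are at (122,126), (241,74) and (294,200). Next I'll work out the canister axis from the bolts and rim, and find the cap.

```bash
python3 - <<'E'
from h import *
import json
c=json.load(open("c2.json"));i=cv2.imread("pics/wrist7.png")
def blob(i,u,v,w=12):
    g=i[v-w:v+w,u-w:u+w].astype(int);m=((g.max(2)-g.min(2)<22)&(g.max(2)>100)).astype(np.uint8)
    n,l,s,ce=cv2.connectedComponentsWithStats(m);k=min(range(1,n),key=lambda k:np.hypot(*(ce[k]-w))+ (99 if s[k,4]<20 else 0));return ce[k]+[u-w,v-w],s[k,4]
B=[]
for uv in((122,126),(241,74),(294,200)):
    p,a=blob(i,*uv);q=onz(c,*p,.011);B.append(q);print(p.round(1),a,q.round(4))
print("axis from diag",((B[0]+B[2])/2).round(4),"d",[np.linalg.norm(B[a]-B[b]).round(4) for a,b in((0,1),(1,2),(0,2))])
# rim: blue contour incl. interior, points of outer rim on the left
h=cv2.cvtColor(i,cv2.COLOR_BGR2HSV);b=cv2.inRange(h,(100,120,20),(125,255,255))|cv2.inRange(h,(50,100,20),(80,255,255))
# inner edge: bright rim -> darker interior along radial rays from (185,178)
v=h[:,:,2].astype(int);pts=[]
rect=np.array([[proj(c,[.5904-.06+x*.0005,-.0341-.06+y*.0005,.085]) for x in range(240)] for y in range(240)],np.float32)
w=cv2.remap(i,rect[...,0],rect[...,1],1);cv2.imwrite("pics/rect.png",cv2.resize(w,(600,600)))
c2=camera_info("scene");j=read_camera("scene");h=cv2.cvtColor(j,cv2.COLOR_BGR2HSV)
m=cv2.inRange(h,(5,150,100),(18,255,255));m[:300]=0;m[:,:330]=0
k=max(cv2.findContours(m,0,1)[0],key=cv2.contourArea);x,y,W,H=cv2.boundingRect(k);print("cap",x,y,W,H,onz(c2,x+W/2,y+H/2,.014).round(4))
cv2.imwrite("pics/s8.png",j)
E
```

```text
[120.9 126.1] 99 [0.5532 0.0296 0.011 ]
[240.9  74.5] 106 [ 6.544e-01 -6.000e-04  1.100e-02]
[293.9 199.8] 73 [ 0.6242 -0.1021  0.011 ]
axis from diag [ 0.5887 -0.0363  0.011 ] d [np.float64(0.1056), np.float64(0.1059), np.float64(0.1497)]
cap 359 352 57 56 [ 0.4255 -0.2756  0.014 ]
```

View pics/rect.png

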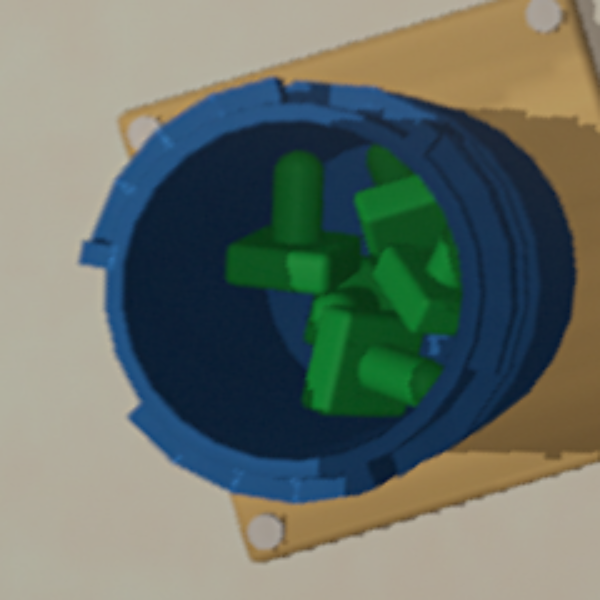

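The rectified view puts the inner mouth at 68 mm across, centred at (.5888, −.0362). The bolt diagonal gives (.5887, −.0363), and the pile lies below the rim. Now I'll move above the cap.

drive_tool(
  targets=[
    {"linear":[-0.1,0.36,0],"rotation":[0,0,0]},
    {"linear":[-0.21,0.71,0],"rotation":[0,0,0]},
  ],
)

```text
time_s: 27.22
eef_pos: [0.5687, -0.1709, 0.2054]
ee_rot: [0.946, -0.324, -0.0, 0.0]
ft_force: [0.4, -0.8, 0.4]
gripper_width: 0.0325
```

drive_tool(
  targets=[
    {"linear":[-0.1,0.36,0],"rotation":[0,0,0]},
    {"linear":[-0.21,0.71,0],"rotation":[0,0,0]},
  ],
)

```text
time_s: 27.48
eef_pos: [0.4961, -0.223, 0.2057]
ee_rot: [0.946, -0.324, -0.0, 0.0]
ft_force: [-0.1, -0.3, 0.4]
gripper_width: 0.0323
```

drive_tool(
  targets=[
    {"linear":[-0.1,0.36,0],"rotation":[0,0,0]},
    {"linear":[-0.21,0.71,0],"rotation":[0,0,0]},
    {"linear":[-0.21,0.71,0],"rotation":[0,0,0]},
    {"linear":[-0.21,0.71,0],"rotation":[0,0,0]},
  ],
)

```text
time_s: 27.98
eef_pos: [0.4256, -0.2746, 0.2059]
ee_rot: [0.946, -0.325, 0.0, -0.0]
ft_force: [0.8, 0.8, -0.3]
gripper_width: 0.0326
```

```bash
python3 - <<'E'
from h import *
import json
st();c=camera_info("wrist");i=read_camera("wrist");cv2.imwrite("pics/wrist9.png",i)
json.dump({k:(np.array(v).tolist()) for k,v in c.items()},open("c3.json","w"))
c2=camera_info("scene");a=onz(c2,384.3,360,.0475);b=onz(c2,392.5,385,.0475);print(a,b,np.degrees(np.arctan2(*(a-b)[1::-1])))
E
```

```text
27.98 pos [ 0.4256 -0.2746  0.2059] x [ 0.789 -0.615  0.001] z [ 0.001 -0.    -1.   ] F [ 0.8  0.8 -0.3] w 0.0326 q [-0.6   0.28  1.91  0.    0.96  0.07]
[ 0.43538017 -0.2564545   0.0475    ] [ 0.40881793 -0.29829786  0.0475    ] 57.59254716910199
```

View pics/wrist9.png

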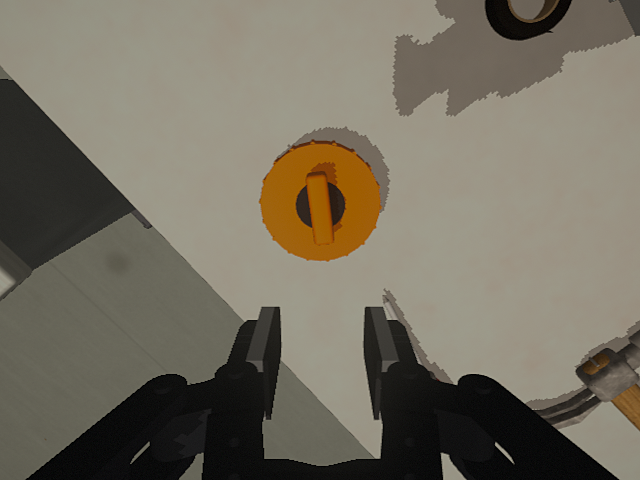

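```bash
python3 - <<'E'
from h import *
import json
c=json.load(open("c3.json"))
i=cv2.imread("pics/wrist9.png");h=cv2.cvtColor(i,cv2.COLOR_BGR2HSV)
m=cv2.inRange(h,(5,150,60),(22,255,255));m[280:]=0
k=max(cv2.findContours(m,0,1)[0],key=cv2.contourArea);e=cv2.minEnclosingCircle(k);print(e,onz(c,*e[0],.024).round(4))
a=onz(c,317,174,.0475);b=onz(c,322.5,243,.0475);print(a.round(4),b.round(4),((a+b)/2).round(4),np.linalg.norm(a-b))
s=get_state();r=R.from_quat(s["ee_rot"]);d=r.inv().apply(a-b);print("bar in tool deg from y",np.degrees(np.arctan2(d[0],d[1])))
cv2.imwrite("pics/bar.png",cv2.resize(i[130:270,250:390],None,fx=4,fy=4,interpolation=2))
E
```

```text
((320.15606689453125, 200.0462188720703), 61.38037109375) [ 0.428  -0.2685  0.024 ]
[ 0.4418 -0.247   0.0475] [ 0.4117 -0.2924  0.0475] [ 0.4267 -0.2697  0.0475] 0.05449467890227155
bar in tool deg from y -175.66005925091122
```

View pics/bar.png

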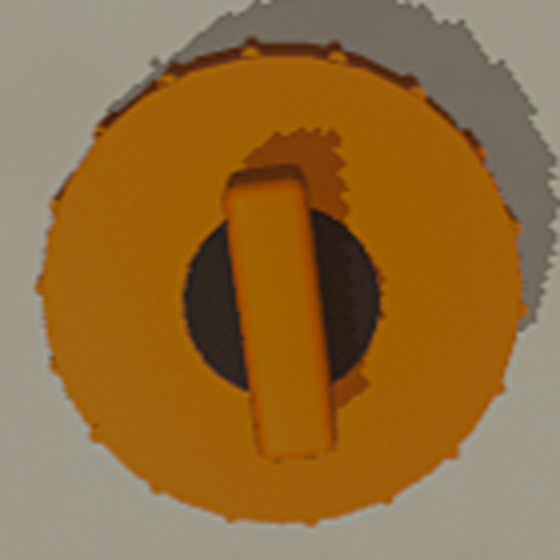

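drive_tool(
  targets=[
    {"linear":[-0.013,-0.038,0.4],"rotation":[0,0,-0.016]},
    {"linear":[-0.013,-0.038,0.8],"rotation":[0,0,-0.016]},
    {"linear":[-0.013,-0.038,1.0],"rotation":[0,0,-0.016]},
    {"linear":[-0.013,-0.038,1.0],"rotation":[0,0,-0.016]},
  ],
  jaw=0.45,
)

```text
time_s: 28.52
eef_pos: [0.4265, -0.269, 0.0838]
ee_rot: [0.961, -0.276, -0.002, -0.001]
ft_force: [0.1, -0.2, -0.5]
gripper_width: 0.0385
```

drive_tool(
  targets=[
    {"linear":[0,0,0.2],"rotation":[0,0,0]},
    {"linear":[0,0,0.4],"rotation":[0,0,0]},
    {"linear":[0,0,0.49],"rotation":[0,0,0]},
    {"linear":[0,0,0.49],"rotation":[0,0,0]},
    {"linear":[0,0,0.49],"rotation":[0,0,0]},
  ],
)

```text
time_s: 29.15
eef_pos: [0.4276, -0.2709, 0.0277]
ee_rot: [0.961, -0.277, 0.001, 0.0]
ft_force: [-0.8, -0.3, -0.5]
gripper_width: 0.0384
```

drive_tool(
  targets=[
    {"linear":[0,0,0],"rotation":[0,0,0]},
    {"linear":[0,0,0],"rotation":[0,0,0]},
    {"linear":[0,0,0],"rotation":[0,0,0]},
    {"linear":[0,0,0],"rotation":[0,0,0]},
    {"linear":[0,0,0],"rotation":[0,0,0]},
  ],
  jaw=0,
  newtons=70,
)

```text
time_s: 29.78
eef_pos: [0.4274, -0.271, 0.0278]
ee_rot: [0.961, -0.277, 0.001, 0.0]
ft_force: [-0.5, 0.7, 5.6]
gripper_width: 0.0141
```

drive_tool(
  targets=[
    {"linear":[0,0,-0.15],"rotation":[0,0,0]},
    {"linear":[0,0,-0.4],"rotation":[0,0,0]},
    {"linear":[0,0,-0.75],"rotation":[0,0,0]},
    {"linear":[0,0,-1.0],"rotation":[0,0,0]},
    {"linear":[0,-0.2,-1.0],"rotation":[0,0,0]},
    {"linear":[0,-0.4,-1.0],"rotation":[0,0,0]},
    {"linear":[0,-0.4,-1.0],"rotation":[0,0,0]},
  ],
)

```text
time_s: 30.65
eef_pos: [0.4529, -0.2292, 0.1478]
ee_rot: [0.961, -0.276, 0.001, 0.0]
ft_force: [0.7, -0.9, -1.5]
gripper_width: 0.0139
```

drive_tool(
  targets=[
    {"linear":[0,-0.3,0],"rotation":[0,0,0]},
    {"linear":[0.04,-0.65,0],"rotation":[0,0,0]},
    {"linear":[0.05,-1.0,0],"rotation":[0,0,0]},
    {"linear":[0.05,-1.0,0],"rotation":[0,0,0]},
  ],
)

```text
time_s: 31.15
eef_pos: [0.5225, -0.1304, 0.1473]
ee_rot: [0.961, -0.276, 0.0, -0.0]
ft_force: [-0.5, -1.8, -1.0]
gripper_width: 0.0142
```

drive_tool(
  targets=[
    {"linear":[0.02,-0.3,0],"rotation":[0,0,0]},
    {"linear":[0.04,-0.65,0],"rotation":[0,0,0]},
    {"linear":[0.045,-0.966,0],"rotation":[0,0,0]},
    {"linear":[0.045,-0.966,0],"rotation":[0,0,0]},
    {"linear":[0.045,-0.966,0],"rotation":[0,0,0]},
  ],
)

```text
time_s: 31.78
eef_pos: [0.5867, -0.0375, 0.1466]
ee_rot: [0.961, -0.277, -0.001, 0.0]
ft_force: [-0.3, 0.1, -0.8]
gripper_width: 0.0142
```

```bash
python3 - <<'E'
from h import *
st();cs=camera_info("scene");j=read_camera("scene");cd=camera_info("side");k=read_camera("side")
f=lambda im,ci:(lambda u,v:cv2.resize(im[v-45:v+45,u-45:u+45],(400,400),interpolation=2))(*map(int,proj(ci,[.589,-.036,.11])))
cv2.imwrite("pics/s10.png",np.hstack([f(j,cs),f(k,cd)]))
E
```

```text
31.77 pos [ 0.5867 -0.0375  0.1466] x [ 0.846 -0.533 -0.001] z [-0.001 -0.    -1.   ] F [-0.3  0.1 -0.8] w 0.0142 q [-0.08  0.47  1.77 -0.    0.9   0.48]
```

View pics/s10.png

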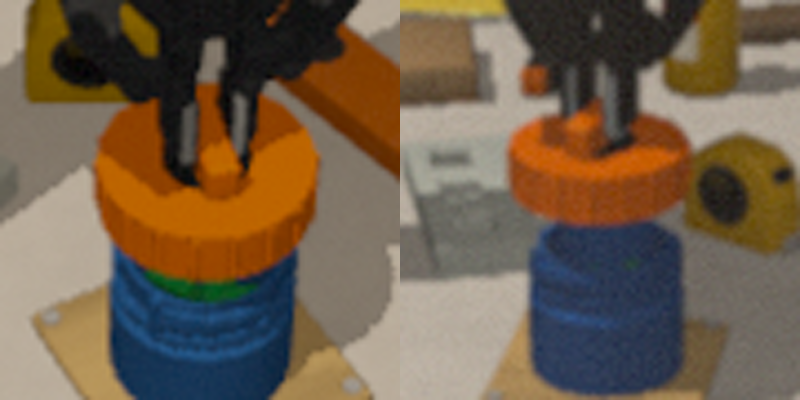

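The cap is level above the canister, though the two views hint at a few mm of offset. I'll check it numerically.

```bash
python3 - <<'E'
from h import *
A=[];b=[];A2=[];b2=[]
cen=np.array([.5888,-.0362])
for n in("scene","side"):
    c=camera_info(n);i=read_camera(n);h=cv2.cvtColor(i,cv2.COLOR_BGR2HSV)
    u,v=map(int,proj(c,[.589,-.036,.1]))
    for nm,rng,zz in(("cap",((4,150,60),(18,255,255)),.132),("can",((100,110,20),(125,255,255)),.05)):
        m=cv2.inRange(h,*map(np.array,rng));k=np.zeros_like(m);k[v-60:v+60,u-50:u+50]=m[v-60:v+60,u-50:u+50]
        nn,l,s,_=cv2.connectedComponentsWithStats(k);j=1+s[1:,4].argmax();x,y,W,H,_=s[j]
        uc=x+(W-1)/2
        if nm=="cap": xs=[]
        p0=proj(c,[*cen,zz]);J=np.array([np.array(proj(c,[cen[0]+d[0],cen[1]+d[1],zz]))[0]-p0[0] for d in((.001,0),(0,.001))])
        print(n,nm,x,W,"uc",uc,"pred",round(p0[0],2),"px/mm",J.round(3))
        (A if nm=="cap" else A2).append(J);(b if nm=="cap" else b2).append(uc-p0[0])
print("cap off mm",np.linalg.solve(A,b).round(1),"can off mm",np.linalg.solve(A2,b2).round(1));st()
E
```

```text
scene cap 330 51 uc 355.0 pred 354.44 px/mm [ 0.344 -0.366]
scene can 334 42 uc 354.5 pred 353.27 px/mm [ 0.328 -0.348]
side cap 316 42 uc 336.5 pred 336.39 px/mm [ 0.41  -0.038]
side can 321 33 uc 337.0 pred 336.81 px/mm [ 0.399 -0.037]
cap off mm [ 0.1 -1.4] can off mm [ 0.2 -3.4]
31.98 pos [ 0.5871 -0.0374  0.1468] x [ 0.846 -0.534 -0.   ] z [-0. -0. -1.] F [ 0.2  0.6 -1.9] w 0.0142 q [-0.08  0.47  1.77 -0.    0.9   0.48]
```

drive_tool(
  targets=[
    {"linear":[0.008,0,0.15],"rotation":[0,0,0]},
    {"linear":[0.008,0,0.25],"rotation":[0,0,0]},
    {"linear":[0.008,0,0.29],"rotation":[0,0,0]},
    {"linear":[0.008,0,0.3],"rotation":[0,0,0]},
    {"linear":[0.008,0,0.31],"rotation":[0,0,0]},
    {"linear":[0.008,0,0.31],"rotation":[0,0,0]},
  ],
)

```text
time_s: 32.72
eef_pos: [0.5884, -0.0367, 0.1099]
ee_rot: [0.961, -0.277, -0.0, 0.0]
ft_force: [-3.9, 0.3, 6.0]
gripper_width: 0.0141
```

drive_tool(
  targets=[
    {"linear":[0,0,0.005],"rotation":[0,0,-0.01]},
    {"linear":[0,0,0.005],"rotation":[0,0,-0.02]},
    {"linear":[0,0,0.005],"rotation":[0,0,-0.03]},
    {"linear":[0,0,0.005],"rotation":[0,0,-0.04]},
    {"linear":[0,0,0.005],"rotation":[0,0,-0.05]},
    {"linear":[0,0,0.005],"rotation":[0,0,-0.06]},
  ],
)

```text
time_s: 33.48
eef_pos: [0.5885, -0.0368, 0.1086]
ee_rot: [0.996, -0.091, -0.0, 0.0]
ft_force: [-0.8, -0.1, -1.7]
gripper_width: 0.014
```

drive_tool(
  targets=[
    {"linear":[0,0,0.015],"rotation":[0,0,0]},
    {"linear":[0,0,0.03],"rotation":[0,0,0]},
    {"linear":[0,0,0.03],"rotation":[0,0,0]},
  ],
)

```text
time_s: 33.85
eef_pos: [0.5888, -0.0368, 0.1073]
ee_rot: [0.996, -0.093, 0.0, 0.0]
ft_force: [-5.9, 0.4, 18.9]
gripper_width: 0.014
```

drive_tool(
  targets=[
    {"linear":[0,0,-0.01],"rotation":[0,0,-0.01]},
    {"linear":[0,0,-0.01],"rotation":[0,0,-0.02]},
    {"linear":[0,0,-0.01],"rotation":[0,0,-0.03]},
    {"linear":[0,0,-0.01],"rotation":[0,0,-0.04]},
  ],
)

```text
time_s: 34.35
eef_pos: [0.5898, -0.0368, 0.1075]
ee_rot: [0.999, 0.033, 0.001, 0.0]
ft_force: [0.1, 0.0, 6.8]
gripper_width: 0.0143
```

drive_tool(
  targets=[
    {"linear":[0,0,0],"rotation":[0,0,-0.01]},
    {"linear":[0,0,0],"rotation":[0,0,-0.02]},
    {"linear":[0,0,0],"rotation":[0,0,-0.03]},
    {"linear":[0,0,0],"rotation":[0,0,-0.03]},
  ],
)

```text
time_s: 34.85
eef_pos: [0.5898, -0.0368, 0.1075]
ee_rot: [0.992, 0.127, 0.001, 0.0]
ft_force: [-1.1, -0.2, 6.5]
gripper_width: 0.0139
```

drive_tool(
  targets=[
    {"linear":[0,0,0],"rotation":[0,0,-0.01]},
    {"linear":[0,0,0],"rotation":[0,0,-0.02]},
    {"linear":[0,0,0],"rotation":[0,0,-0.03]},
    {"linear":[0,0,0],"rotation":[0,0,-0.04]},
    {"linear":[0,0,0],"rotation":[0,0,-0.04]},
  ],
)

```text
time_s: 35.48
eef_pos: [0.5898, -0.0368, 0.1075]
ee_rot: [0.968, 0.25, 0.001, 0.0]
ft_force: [-0.1, 1.2, 6.3]
gripper_width: 0.0141
```

drive_tool(
  targets=[
    {"linear":[0,0,0],"rotation":[0,0,-0.01]},
    {"linear":[0,0,0],"rotation":[0,0,-0.02]},
    {"linear":[0,0,0],"rotation":[0,0,-0.03]},
    {"linear":[0,0,0],"rotation":[0,0,-0.04]},
    {"linear":[0,0,0],"rotation":[0,0,-0.04]},
  ],
)

```text
time_s: 36.1
eef_pos: [0.5884, -0.0368, 0.1063]
ee_rot: [0.929, 0.369, -0.0, -0.0]
ft_force: [-0.4, 0.4, -1.7]
gripper_width: 0.014
```

drive_tool(
  targets=[
    {"linear":[0,0,0.015],"rotation":[0,0,0]},
    {"linear":[0,0,0.03],"rotation":[0,0,0]},
    {"linear":[0,0,0.03],"rotation":[0,0,0]},
  ],
)

```text
time_s: 36.48
eef_pos: [0.5883, -0.0368, 0.1026]
ee_rot: [0.929, 0.37, -0.0, -0.0]
ft_force: [0.3, 0.7, -1.3]
gripper_width: 0.014
```

It is in the gap. I'll lower it the rest of the drop gently.

drive_tool(
  targets=[
    {"linear":[0,0,0.015],"rotation":[0,0,0]},
    {"linear":[0,0,0.03],"rotation":[0,0,0]},
    {"linear":[0,0,0.045],"rotation":[0,0,0]},
    {"linear":[0,0,0.045],"rotation":[0,0,0]},
  ],
)

```text
time_s: 36.98
eef_pos: [0.5884, -0.0369, 0.0973]
ee_rot: [0.929, 0.37, -0.0, -0.0]
ft_force: [-0.3, 0.1, -1.1]
gripper_width: 0.0141
```

drive_tool(
  targets=[
    {"linear":[0,0,0.008],"rotation":[0,0,0]},
    {"linear":[0,0,0.016],"rotation":[0,0,0]},
    {"linear":[0,0,0.016],"rotation":[0,0,0]},
  ],
)

```text
time_s: 37.35
eef_pos: [0.5887, -0.0369, 0.0961]
ee_rot: [0.929, 0.37, 0.0, 0.0]
ft_force: [-1.7, 1.0, 3.5]
gripper_width: 0.0142
```

drive_tool(
  targets=[
    {"linear":[0,0,0],"rotation":[0,0,0.01]},
    {"linear":[0,0,0.002],"rotation":[0,0,0.02]},
    {"linear":[0,0,0.004],"rotation":[0,0,0.03]},
    {"linear":[0,0,0.006],"rotation":[0,0,0.04]},
    {"linear":[0,0,0.008],"rotation":[0,0,0.05]},
    {"linear":[0,0,0.01],"rotation":[0,0,0.06]},
    {"linear":[0,0,0.01],"rotation":[0,0,0.06]},
  ],
  newtons=100,
)

```text
time_s: 38.22
eef_pos: [0.5895, -0.0371, 0.0953]
ee_rot: [0.982, 0.189, 0.001, 0.0]
ft_force: [-0.0, -1.1, 5.5]
gripper_width: 0.0135
```

```bash
python3 -c "
from h import *
st();print(get_state()['ft_torque'])"
```

```text
38.23 pos [ 0.5895 -0.0371  0.0953] x [0.929 0.371 0.002] z [ 0.002 -0.    -1.   ] F [-0.  -1.1  5.5] w 0.0135 q [-0.08  0.55  1.79 -0.    0.8  -0.46]
[-0.13830661  0.13158328 -0.09160036]
```

Turned 21.6° and sinking, with low torque. Continuing.

drive_tool(
  targets=[
    {"linear":[0,0,0.002],"rotation":[0,0,0.01]},
    {"linear":[0,0,0.004],"rotation":[0,0,0.02]},
    {"linear":[0,0,0.006],"rotation":[0,0,0.03]},
    {"linear":[0,0,0.008],"rotation":[0,0,0.04]},
    {"linear":[0,0,0.01],"rotation":[0,0,0.05]},
    {"linear":[0,0,0.012],"rotation":[0,0,0.06]},
    {"linear":[0,0,0.012],"rotation":[0,0,0.06]},
  ],
)

```text
time_s: 39.1
eef_pos: [0.5893, -0.037, 0.0937]
ee_rot: [1.0, 0.002, 0.001, 0.0]
ft_force: [-0.1, -1.0, 5.4]
gripper_width: 0.0134
```

drive_tool(
  targets=[
    {"linear":[0,0,0.002],"rotation":[0,0,0.01]},
    {"linear":[0,0,0.004],"rotation":[0,0,0.02]},
    {"linear":[0,0,0.006],"rotation":[0,0,0.03]},
    {"linear":[0,0,0.008],"rotation":[0,0,0.04]},
    {"linear":[0,0,0.008],"rotation":[0,0,0.04]},
  ],
)

```text
time_s: 39.72
eef_pos: [0.5892, -0.0369, 0.0926]
ee_rot: [0.992, -0.123, 0.001, -0.0]
ft_force: [-0.5, 0.0, 5.3]
gripper_width: 0.0132
```

```bash
python3 -c "
from h import *
st();print(get_state()['ft_torque'])"
```

```text
39.73 pos [ 0.5892 -0.0369  0.0926] x [ 0.97  -0.244  0.001] z [ 0.001 -0.    -1.   ] F [-0.5  0.   5.3] w 0.0132 q [-0.08  0.55  1.79 -0.    0.8   0.16]
[-0.10473435  0.07179104 -0.08836792]
```

drive_tool(
  targets=[
    {"linear":[0,0,0.002],"rotation":[0,0,0.01]},
    {"linear":[0,0,0.004],"rotation":[0,0,0.02]},
    {"linear":[0,0,0.006],"rotation":[0,0,0.03]},
    {"linear":[0,0,0.006],"rotation":[0,0,0.03]},
  ],
)

```text
time_s: 40.22
eef_pos: [0.5891, -0.0369, 0.0918]
ee_rot: [0.976, -0.216, 0.001, -0.0]
ft_force: [0.6, -0.9, 5.3]
gripper_width: 0.0135
```

```bash
python3 -c "
from h import *
st();print(get_state()['ft_torque'])"
```

```text
40.23 pos [ 0.5891 -0.0369  0.0918] x [ 0.907 -0.421  0.001] z [ 0.001 -0.    -1.   ] F [ 0.6 -0.9  5.3] w 0.0135 q [-0.08  0.55  1.79  0.    0.8   0.35]
[-0.0617282   0.09340275 -0.15472961]
```

drive_tool(
  targets=[
    {"linear":[0,0,0.002],"rotation":[0,0,0.008]},
    {"linear":[0,0,0.003],"rotation":[0,0,0.016]},
    {"linear":[0,0,0.004],"rotation":[0,0,0.024]},
    {"linear":[0,0,0.004],"rotation":[0,0,0.024]},
  ],
)

```text
time_s: 40.72
eef_pos: [0.5894, -0.0364, 0.0913]
ee_rot: [0.958, -0.288, 0.001, -0.0]
ft_force: [2.5, 4.2, 5.9]
gripper_width: 0.0136
```

```bash
python3 -c "
from h import *
st();print(get_state()['ft_torque'])"
```

```text
40.73 pos [ 0.5894 -0.0364  0.0913] x [ 0.835 -0.551  0.001] z [ 0.002  0.    -1.   ] F [2.5 4.2 5.9] w 0.0136 q [-0.08  0.55  1.79  0.    0.8   0.5 ]
[ 0.67981235 -0.23833212  0.82109207]
```

drive_tool(
  targets=[
    {"linear":[0,0,0],"rotation":[0,0,0.006]},
    {"linear":[0,0,0],"rotation":[0,0,0.01]},
    {"linear":[0,0,0],"rotation":[0,0,0.01]},
  ],
)

```text
time_s: 41.1
eef_pos: [0.5893, -0.0364, 0.0913]
ee_rot: [0.949, -0.316, 0.001, 0.0]
ft_force: [1.6, 4.7, 5.6]
gripper_width: 0.0134
```

```bash
python3 -c "
from h import *
st();print(get_state()['ft_torque'])"
```

```text
41.1 pos [ 0.5893 -0.0364  0.0913] x [ 0.801 -0.599  0.002] z [ 0.002 -0.001 -1.   ] F [1.6 4.7 5.6] w 0.0134 q [-0.08  0.55  1.79 -0.    0.8   0.56]
[ 0.7824679  -0.24874362  2.10235968]
```

The stop is reached: torque rose to 2.1 N m with no further sinking, after about 78° and 4.9 mm. I'll ease the torque, release and retreat.

drive_tool(
  targets=[
    {"linear":[0,0,0],"rotation":[0,0,-0.008]},
    {"linear":[0,0,-0.005],"rotation":[0,0,-0.008]},
  ],
)

```text
time_s: 41.35
eef_pos: [0.5892, -0.0364, 0.0914]
ee_rot: [0.956, -0.294, 0.001, -0.0]
ft_force: [3.5, 5.0, -2.0]
gripper_width: 0.0133
```

drive_tool(
  targets=[
    {"linear":[0,0,0],"rotation":[0,0,0]},
    {"linear":[0,0,0],"rotation":[0,0,0]},
    {"linear":[0,0,0],"rotation":[0,0,0]},
    {"linear":[0,0,-0.2],"rotation":[0,0,0]},
    {"linear":[0,0,-0.6],"rotation":[0,0,0]},
    {"linear":[0,0,-1.0],"rotation":[0,0,0]},
    {"linear":[0,0,-1.0],"rotation":[0,0,0]},
  ],
  jaw=0.45,
)

```text
time_s: 42.22
eef_pos: [0.591, -0.0372, 0.2155]
ee_rot: [0.955, -0.295, 0.004, -0.001]
ft_force: [0.1, -0.0, -0.1]
gripper_width: 0.0387
```

drive_tool(
  targets=[
    {"linear":[-0.3,0.3,0],"rotation":[0,0,0]},
    {"linear":[-0.6,0.6,0],"rotation":[0,0,0]},
    {"linear":[-0.9,0.9,0],"rotation":[0,0,0]},
    {"linear":[-0.9,0.9,0],"rotation":[0,0,0]},
    {"linear":[-0.9,0.9,0],"rotation":[0,0,0]},
  ],
)

```text
time_s: 42.85
eef_pos: [0.4389, -0.0653, 0.2112]
ee_rot: [0.955, -0.295, 0.0, -0.0]
ft_force: [-0.2, 0.4, 1.2]
gripper_width: 0.0386
```

```bash
python3 - <<'E'
from h import *
st();cs=camera_info("scene");j=read_camera("scene");cd=camera_info("side");k=read_camera("side")
f=lambda im,ci:(lambda u,v:cv2.resize(im[v-45:v+45,u-45:u+45],(400,400),interpolation=2))(*map(int,proj(ci,[.589,-.036,.08])))
cv2.imwrite("pics/s11.png",np.hstack([f(j,cs),f(k,cd)]))
# expected rows of skirt bottom/top for home in the side view (near edge)
for z in(.0632,.0907):print("side near edge",z,np.round(proj(cd,[.589,-.036-.049,z]),1))
h=cv2.cvtColor(k,cv2.COLOR_BGR2HSV);m=cv2.inRange(h,(4,150,60),(18,255,255));u=int(proj(cd,[.589,-.036,.08])[0]);print("orange rows",[np.where(m[:,x])[0][[0,-1]].tolist() for x in(u-6,u,u+6)])
# other two cameras: green left outside?
for n,im in(("scene",j),("side",k)):
    hh=cv2.cvtColor(im,cv2.COLOR_BGR2HSV);c=camera_info(n);uu,vv=map(int,proj(c,[.541,.186,.025]));print(n,"green near mould",int((cv2.inRange(hh,(50,100,60),(80,255,255))[vv-30:vv+30,uu-45:uu+45]>0).sum()))
E
```

```text
42.85 pos [ 0.4389 -0.0653  0.2112] x [ 0.825 -0.564  0.   ] z [ 0. -0. -1.] F [-0.2  0.4  1.2] w 0.0386 q [-0.17  0.18  2.03  0.    0.94  0.43]
side near edge 0.0632 [338.7 269.3]
side near edge 0.0907 [338.6 259. ]
orange rows [[0, 267], [0, 471], [61, 479]]
scene green near mould 0
side green near mould 0
```

View pics/s11.png

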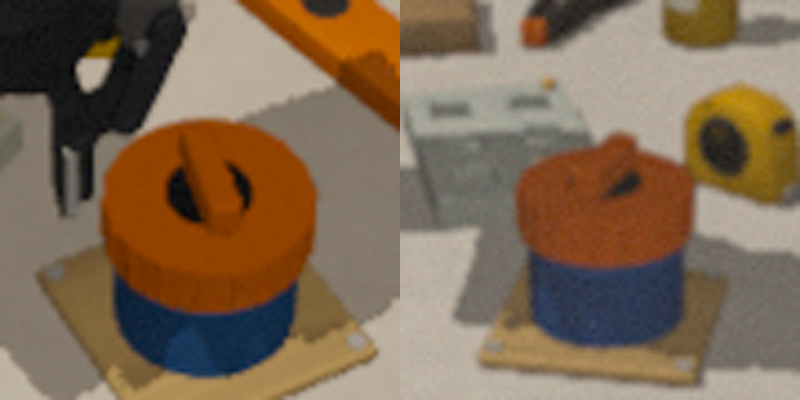

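The cap sits level and covers the thread. The side view's skirt row reads about 2 px high, so I'll do one cleaner numeric check against both cameras before handing in.

```bash
python3 - <<'E'
from h import *
C=np.array([.5888,-.0362])
for n in("scene","side"):
    c=camera_info(n);i=read_camera(n).astype(int)
    T=np.array(c["world_to_cam"]);o=(-T[:3,:3].T@T[:3,3])[:2];d=(o-C)/np.linalg.norm(o-C)
    u,v=proj(c,[*(C+.049*d),.063]);u=round(u)
    prof=(i[:,u-2:u+3,2]-i[:,u-2:u+3,0]).mean(1)
    r0=int(v)-8;seg=prof[r0:r0+16]
    # subpixel crossing from orange (R>B) to blue (R<B)
    k=[j for j in range(15) if seg[j]>0>=seg[j+1]];e=r0+k[0]+seg[k[0]]/(seg[k[0]]-seg[k[0]+1])
    for z in(.0632,.068):print(n,z,"pred row",round(proj(c,[*(C+.049*d),z])[1],2),end="; ")
    vb,vt=proj(c,[*(C+.0*d),.0907+.02])[1],0
    print("edge row",round(e,2))
    # plywood near edge ref is unaffected
E
```

```text
scene 0.0632 pred row 261.24; scene 0.068 pred row 259.7; edge row 262.29
side 0.0632 pred row 269.41; side 0.068 pred row 267.63; edge row 269.28
```

```bash
python3 -c "
from h import *
print(hand_in());st()"
```

```text
the job is handed in; nothing more can be done
None
the job is handed in; nothing more can be done
```

All five green knobs in this start are in the blue canister, and the orange cap is screwed fully home on it. I handed the job in at about 43 s on the robot's clock, with the gripper clear; the hand-in reports no verdict.

**Knobs:** A wrist picture taken before capping shows the pile below the rim. No green is left near the mould in either fixed camera.

**Cap:** I turned it anticlockwise about 75° until it dropped 11 mm. I then screwed it clockwise about 78° to a hard stop, where it had sunk 4.9 mm and the torque rose to 2.1 N m.

**Last check:**
- **Side view:** the skirt's lower edge was at row 269.3, against 269.4 predicted for home.
- **Scene view:** it was at 262.3, against 261.2 predicted.
- **Earlier mismatch:** a rougher reading of the side view came out about 2 px high (row 267), at a column off the centre. The finer check on the centre line did not repeat it.

**What did not go as expected:**
- **First grasps:** the first three tries on the first knob closed above its stem. The fingertips reach about 2–3 cm less far ahead of the TCP than the stated 22 mm, so I lowered the grasps to match.
- **Cap setting:** it first met a false low spot after about 22°, where pressing gave 19 N, and I turned past it.

I saw no grip slip while anything was held, and the cap was not knocked aside. I did not measure the bystanders again at the end; the arm went near none of them.

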